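# Set the reader stage to the flagged angle and hold the sample slide flush on it

### The job

Turn the knob on the angle reader until its white pointer stands at the red flag on the dial; this tilts the reader's stage. Then take the sample slide out of its white rest by the blue rib, tilt it to the slope of the stage, lay it coated side down between the two guide rails, centred over the amber window and flat against the face, and keep pressing it there gently: the stage has no clip, so finish while still gripping the slide and holding it flush for the reading. Do not disturb the other things on the bench.

Things in the scene. Friction and masses are not known exactly. Their poses are not given: they have to be found in the camera images.
- tilt_unit: angle reader, fixed to the table: grey base 130 (x) x 270 (y) x 16 mm, origin at the centre of its underside, x to its back, y to its left. Left half: stage plate tilting between two white cheeks (98 mm apart, tops at z = 98 mm) about a level axis along y at x 0, y +65, z 75 mm. Right half: white housing 116 x 100 mm, dial on top, dial face at z 70, dial centre at x -8, y -80 mm
- window (a point): centre of the amber window (38 x 22 mm) on the stage plate's face, 14 mm off the tilt axis. x down the slope (away from the robot), y along the axis, z out of the face. Face 100 (x) x 84 (y) mm; two dark guide rails, 63 mm apart inside, stand 5 mm above it; ends open. Self-locking drive: 1 rad of knob gives 0.2 rad of tilt (level at knob 0); barely gives when pressed
- dial_knob (a joint): angle of the dial knob, rad, 0 to 2.8, grows clockwise seen from above; stays where it is left, takes about 0.12 N m to turn. It starts between about 0.5 and 1.0; 0.4 to 1.6 rad of clockwise turning brings the pointer to the red flag
- knob_grip (a point): on the vertical axis of the round grey ribbed knob, 26 mm above the dial face; the grip is 44 mm in diameter, from 4 to 34 mm above the dial face, and can be pinched across at any yaw. Below it are a flat black skirt of radius 28 mm, 4 mm high, and the dial
- pointer (a point): tip of the white pointer on the knob's black skirt, 34 mm from the knob's axis, 3 mm above the dial face; turns with the knob. A second white line on the knob's black top points the same way
- red_mark (a point): inner end of the red set flag on the rim of the dial, 34 mm from the knob's axis, 3 mm above the dial face: the pointer's tip must come to stand here. The stiff flag runs outward from here to 48 mm radius and stands no more than 3 mm above the dial face
- slide: sample slide in its carrier, loose, 0.08 to 0.14 kg: dark plate 80 (x) x 56 (y) x 6 mm with green glass, coated side underneath; in the middle of its top an upright blue grip rib 40 (x) x 12 (y) x 34 mm, top 40 mm above the underside. Origin: centre of the flat underside; z up. Pinch the rib across its 12 mm. Half a turn about z makes no difference
- slide_rest: white rest that the slide stands in at the start, fixed to the table, 104 (x) x 76 (y) x 21 mm, origin: centre of its underside; two bearers carry the slide's underside 16 mm above the table, end stops at both x ends rise 5 mm above that; the slide lifts straight out
- beaker: low clear glass beaker, 76 x 82 x 97 mm, back edge; bystander; origin: centre of its underside
- wash_bottle: white squeeze bottle with red cap, diameter 92, height 204 mm, back left; bystander; origin: centre of its underside
- reagent_bottle: clear screw-cap bottle with blue cap and pink contents, diameter 105, height 227 mm, back left corner; bystander; origin: centre of its underside
- vial_grey_1: small vial with black cap and grey contents, diameter 17, height 38 mm, at the back edge; bystander; origin: centre of its underside
- vial_grey_2: small vial like the other grey one, diameter 17, height 39 mm; bystander; origin: centre of its underside
- vial_cream: vial with black cap and cream contents, diameter 24, height 60 mm; bystander; origin: centre of its underside
Mind the look-alikes: they are no part of the job. Of the things that look like the slide_rest, the larger one is meant.

How it is judged (in metres and radians):
On the way, in this order (a step that is already met when the one before it is completed fails the run):
1. the knob's pointer stands at the red flag (horizontal distance between pointer and red_mark below 0.0045 m), for 0.2 s.
2. the slide is lifted clear of its rest in the fingers (z of slide in the frame of slide_rest above 0.045 m and contact force between slide and the fingers above 1 N and contact force between slide and slide_rest below 0.1 N), for 0.2 s.
At the end, for the whole second after the job is handed in: Pointer within 4.5 mm of the red mark. Slide parallel to the face within 2 degrees and touching it (2 mm), centre within 10 mm along and 6 mm across of the window's, lengthwise to the rails within 7 degrees, pressed with 2 to 25 N, at rest, gripped (over 15 N) (horizontal distance between pointer and red_mark below 0.0045 m and angle between the z axis of slide and the z axis of window, either way round below 0.035 rad and angle between the x axis of slide and the x axis of window, either way round below 0.12 rad and z of slide in the frame of window between -0.0025 and 0.002 m and x of slide in the frame of window between -0.01 and 0.01 m and y of slide in the frame of window between -0.006 and 0.006 m and contact force between slide and tilt_unit between 2 and 25 N and contact force between slide and the fingers above 15 N and linear speed of slide below 0.01 m/s); the arm keeps its last pose, push and grip.
It fails at once if the slide is pressed or knocked against the reader with more than 45 N (contact force between slide and tilt_unit above 45 N).
It fails at once if another thing on the bench is shifted by more than 30 mm or knocked over (distance of any of beaker, wash_bottle, reagent_bottle, vial_grey_1, vial_grey_2, vial_cream from where it was at the start of the episode above 0.03 m or angle between any of beaker, wash_bottle, reagent_bottle, vial_grey_1, vial_grey_2, vial_cream's own z axis and vertical above 0.4 rad).
It also fails if it takes over 53 s, if anything falls off the work surface, if the arm or the gripper's body presses on something with over 40 N, if the wrist force passes 120 N, or if a joint passes its speed limit or range.

### The arm

A 6-joint arm with a two-finger parallel gripper is mounted at the origin on a cart in front of the work surface, level with it; the furniture and walls round the work are solid. World frame = base frame: x ahead of the robot, y to its left, z up, the work surface at z = 0. Lengths are in m, angles in degrees, forces in N, time in s.
With the tool pointing down it reaches from about 0.4 to 0.825 m from the base axis. Payload 7 kg.
Tool frame: the origin (TCP) lies midway between the tips of the shut fingers; the grasp point (between the pads) lies r.grip_depth behind it (r.grip_depth is the distance from the TCP to the grasp point, in m); z points along the fingers, y is the line along which they close (so a half turn about z gives the same grasp; the last joint's range is limited). The gripper opens to 88 mm and grips with 3 to 60 N. Pads are 19 mm wide; open, the fingers measure 130 mm over their backs; the gripper's body (78 mm by 193 mm) begins 47 mm behind the grasp point.
Start: joints at [90.934, 20.546, 0.682, 0, -70.136, -16.507], TCP at [0.181, 0.65, 0.227] pointing down, gripper open.
Joint ranges: [-176.03, 176.03], [-82.01, 121.73], [-58.28, 71.71], [-173.87, 95.51], [-174.79, -0.11], [-173.66, 173.66]. Speed limits (degrees/s): [136.94, 136.94, 172.46, 180, 180, 180].

### API

Orientations are given as [roll, pitch, yaw] about the fixed x, y, z axes, in that order (R = Rz(yaw) Ry(pitch) Rx(roll)).
In Python, from plant import r gives the robot as it stands.
- The arm moves only by the shell command python3 -m pendant FILE [OPENING] [FORCE], which reads ROWS from the file FILE. ROWS is one flat JSON list of numbers that holds 1 to 12 rows one after another, with no inner brackets; each row has 6 numbers: dx, dy, dz in a scale on which 1.0 is 1 m, then a rotation vector rx, ry, rz in normalised numbers (1 is 360 degrees); each row is the pose to reach, as a shift and turn from the pose commanded when the command began, along the tool's axes at that moment; what a row does not reach only later rows make up. A row lasts 1/12 s, in which the tool goes at most 0.0417 m and 7.16 degrees, less where a joint would pass 70% of its speed; a pose out of reach is approached as far as the arm can. OPENING is the finger opening in m, set as the command begins (- or left out keeps the last). The fingers move at their own pace and stop on an object; FORCE is the grip in N (left out, the last holds). Time passes only in rows, so rows that do not move let the fingers close. It prints the time, the measured TCP pose, the force, the opening and the grip force at its end. Shift and turn numbers lie between -1 and 1, and a call with a number outside is refused. Input that does not fit is refused with a message, and nothing moves.
- r.get_state(): the state, without advancing time (a new reading comes with each control period).
- r.capture(name): name is "side" or "top"; returns a dict with "frame" (480x640x3 uint8, red, green, blue), "z_map" (480x640 float32, m along the optical axis (not along the pixel's ray), 0 where there is no reading), "fx", "fy", "cx", "cy" (pixels), "D" ([k1, k2, p1, p2, k3] as OpenCV has them; the pictures are not rectified), "cam_to_world" (4x4, takes a point from camera to world coordinates). Camera axes: x right, y down, z forward; pixel columns grow to the right and rows downward; lengths in m; the calibration is good to about 2 mm. A picture is of the moment at which its call begins.
- r.close_job(): hands the job in; it is judged then, once.
The state is a dict: "time_s": time; "joints": joint angles; "qd": joint speeds; "joint_torque": joint torques, N m; "tcp_pos": TCP position; "eef_rot": TCP orientation; "contact_force": force on the tool from outside, world axes, zero at the start; "moment": the same for the moment, N m; "gripper_width": finger opening in m; "gripper_force": force on a finger pad.
Only numpy, scipy, OpenCV 4.12 (cv2) and the standard library are available. Lean on these libraries where they do the work, as an engineer would, in place of code of your own. Each camera call takes 0.05 s, during which the arm holds its last target. There are 200 camera calls.

## Working session

There is one attempt and no reset: what is moved stays moved. The work goes in short steps, Python scripts to look and compute and a shell command to move; the robot and the scene stay as the last step left them, time stands still between calls to the robot, and variables do not carry over. Pictures are saved under pics/ and viewed, at most 10 in all, crops included, and the job is handed in when it is done.

```bash
ls; mkdir -p pics; python3 - <<'E'
from plant import r
import cv2,numpy as np,pickle
s=r.get_state();print({k:np.round(v,3).tolist() for k,v in s.items()},r.grip_depth)
for n in("side","top"):
    c=r.capture(n);pickle.dump(c,open(n+'.pkl','wb'))
    cv2.imwrite(f'pics/{n}0.png',c['frame'][:,:,::-1]);print(n,c['fx'],c['D'],np.round(c['cam_to_world'],3).tolist())
E
```

```text
pics
{'time_s': 0.0, 'joints': [90.933, 20.59, 0.634, -0.02, -70.135, -16.507], 'qd': [-0.074, 0.044, -0.009, -0.025, -0.026, -0.039], 'joint_torque': [-0.002, -58.271, 29.306, 6.997, 0.007, -0.0], 'tcp_pos': [0.181, 0.65, 0.226], 'eef_rot': [179.907, -0.008, -15.581], 'contact_force': [-0.089, -0.139, 0.055], 'moment': [-0.025, -0.04, 0.05], 'gripper_force': 0.0, 'gripper_width': 0.088} 0.0188
side 531.3467568881875 [0.02091912 0.         0.         0.         0.        ] [[0.68, -0.586, 0.44, -0.039], [-0.733, -0.547, 0.405, -0.521], [0.003, -0.598, -0.801, 1.117], [0.0, 0.0, 0.0, 1.0]]
top 440.1997554409187 [-0.07524552  0.          0.          0.          0.        ] [[0.001, -0.995, 0.104, 0.416], [-1.0, -0.001, 0.0, -0.008], [0.0, -0.104, -0.995, 1.278], [0.0, 0.0, 0.0, 1.0]]
```

View pics/top0.png

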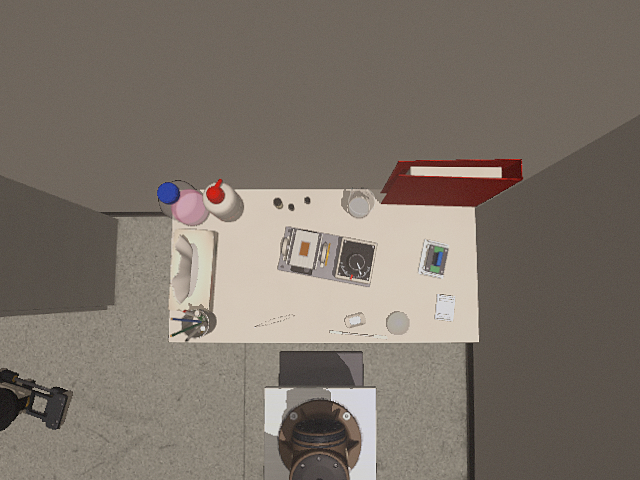

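View pics/side0.png

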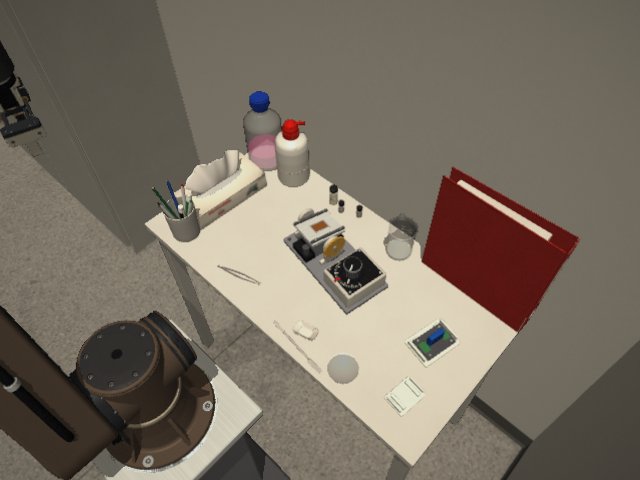

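The top picture shows the reader at about (327,257), with the stage at (303,250) and the knob at (357,263). Rest look-alikes: a white frame holding the dark slide with blue rib at (434,258), and a smaller empty white one at (445,307). I choose (434,258). Next I check that choice and the dial in a close crop.

```bash
cat > h.py <<'E'
import cv2,numpy as np,pickle
def load(n): return pickle.load(open(n+'.pkl','rb'))
def rays(c,uv):
    K=np.array([[c['fx'],0,c['cx']],[0,c['fy'],c['cy']],[0,0,1]])
    p=cv2.undistortPoints(np.array(uv,float).reshape(-1,1,2),K,c['D']).reshape(-1,2)
    return np.c_[p,np.ones(len(p))]
def at_z(c,uv,z):
    T=c['cam_to_world'];d=rays(c,uv)@T[:3,:3].T;o=T[:3,3]
    return o+d*((z-o[2])/d[:,2])[:,None]
def cloud(c,u0,v0,u1,v1):
    uu,vv=np.meshgrid(np.arange(u0,u1),np.arange(v0,v1));uv=np.c_[uu.ravel(),vv.ravel()]
    z=c['z_map'][uv[:,1],uv[:,0]];T=c['cam_to_world']
    return uv,(rays(c,uv)*z[:,None])@T[:3,:3].T+T[:3,3],c['frame'][uv[:,1],uv[:,0]].astype(int)
def proj(c,P):
    T=np.linalg.inv(c['cam_to_world']);K=np.array([[c['fx'],0,c['cx']],[0,c['fy'],c['cy']],[0,0,1]])
    return cv2.projectPoints(np.array(P,float).reshape(-1,1,3),cv2.Rodrigues(T[:3,:3])[0],T[:3,3],K,c['D'])[0].reshape(-1,2)
def crop(c,u0,v0,w,h,W,H):
    im=c['frame'][v0:v0+h,u0:u0+w,::-1];im=cv2.resize(im,(W,H),interpolation=cv2.INTER_CUBIC)
    cv2.putText(im,f'{u0},{v0} x{W/w:.2f}',(4,12),0,.4,(0,0,255),1);return im
E
python3 - <<'E'
from h import *
t,s=load('top'),load('side')
a=np.hstack([crop(t,330,232,50,60,400,300)if 0 else crop(t,325,230,64,48,400,300),crop(t,405,232,64,48,400,300)])
b=np.hstack([crop(s,313,243,80,60,400,300),crop(s,392,310,80,60,400,300)])
cv2.imwrite('pics/crop1.png',np.vstack([a,b]))
# blue rib
for n,c,b in(('top',t,(405,230,470,290)),('side',s,(395,310,470,370))):
    uv,P,C=cloud(c,*b);m=(C[:,2]>C[:,0]+50)&(C[:,2]>C[:,1]+40)
    print(n,'rib',m.sum(),uv[m].mean(0),np.median(P[m],0),P[m].min(0),P[m].max(0))
    m2=m&(P[:,2]>.050);q=P[m2];print('ribtop',m2.sum(),q.mean(0),q[:,2].max());
    if len(q)>5:
        r=cv2.minAreaRect((q[:,:2]*1000).astype(np.float32));print(r)
    w=(C.min(1)>150)&(P[:,2]>.012)&(P[:,2]<.03);
    print('rest',w.sum(),cv2.minAreaRect((P[w,:2]*1000).astype(np.float32)))
for n,c,b in(('top',t,(270,220,385,292)),('side',s,(280,200,390,315))):
    uv,P,C=cloud(c,*b);m=(P[:,2]>.010)&(P[:,2]<.11)
    g=(P[:,2]>.010)&(P[:,2]<.02)
    print(n,'unit',cv2.minAreaRect((P[m,:2]*1000).astype(np.float32)),'base',g.sum(),cv2.minAreaRect((P[g,:2]*1000).astype(np.float32)))
    k=(P[:,2]>.095)&(P[:,2]<.112);print('knobtop?',k.sum(),P[k].mean(0))
    a=(C[:,0]>150)&(C[:,2]<90)&(C[:,1]>70)&(C[:,1]<C[:,0]-40);
    print('amber',a.sum(),uv[a].mean(0),np.median(P[a],0))
    rd=(C[:,0]>140)&(C[:,1]<70)&(C[:,2]<70);print('red',uv[rd].tolist()[:20],P[rd].mean(0))
E
```

```text
top rib 57 [439.19298246 258.45614035] [ 0.51545654 -0.33353281  0.05551131] [ 0.41615322 -0.35186417  0.01987105] [ 0.53230261 -0.00754273  1.2775016 ]
ribtop 48 [ 0.51351088 -0.3266416   0.08125474] 1.277501601477307
((459.72344970703125, -179.2295379638672), (33.13050079345703, 352.70556640625), 19.605934143066406)
rest 106 ((518.050537109375, -331.10980224609375), (59.43523025512695, 102.21743774414062), 74.5565414428711)
side rib 99 [435.78787879 334.71717172] [ 0.51023166 -0.33672358  0.05501134] [ 0.49061    -0.34533311  0.02127008] [ 0.5495425  -0.32764054  0.06002836]
ribtop 94 [ 0.51106396 -0.33670652  0.05509407] 0.0600283615482986
((511.26837158203125, -336.2630920410156), (13.091156959533691, 39.67596435546875), 78.96913146972656)
rest 107 ((514.4136352539062, -335.1727294921875), (62.615970611572266, 102.53755950927734), 78.031494140625)
top unit ((525.0276489257812, -20.171829223632812), (270.1542663574219, 130.02481079101562), 79.31719970703125) base 1045 ((525.0276489257812, -20.171829223632812), (270.1542663574219, 130.02481079101562), 79.31719970703125)
knobtop? 520 [ 0.5085103  -0.01559307  0.1008069 ]
amber 125 [309.944 250.32 ] [0.53646056 0.04013685 0.09032773]
red [[351, 275], [352, 275], [351, 276], [351, 277], [350, 278]] [ 0.46388489 -0.08515311  0.07394044]
side unit ((613.1455078125, -22.901153564453125), (305.197998046875, 311.5115051269531), 79.30781555175781) base 1214 ((613.1766357421875, -22.98175048828125), (305.4165954589844, 311.2163391113281), 79.20757293701172)
knobtop? 667 [ 0.50866071 -0.02629294  0.10065554]
amber 20 [331.55 245.9 ] [ 0.51214161 -0.02044056  0.10039756]
red [[338, 277], [336, 278], [337, 278], [338, 278], [339, 278], [335, 279], [336, 279], [337, 279], [338, 279], [335, 280]] [ 0.4615095  -0.08731108  0.07235277]
```

View pics/crop1.png

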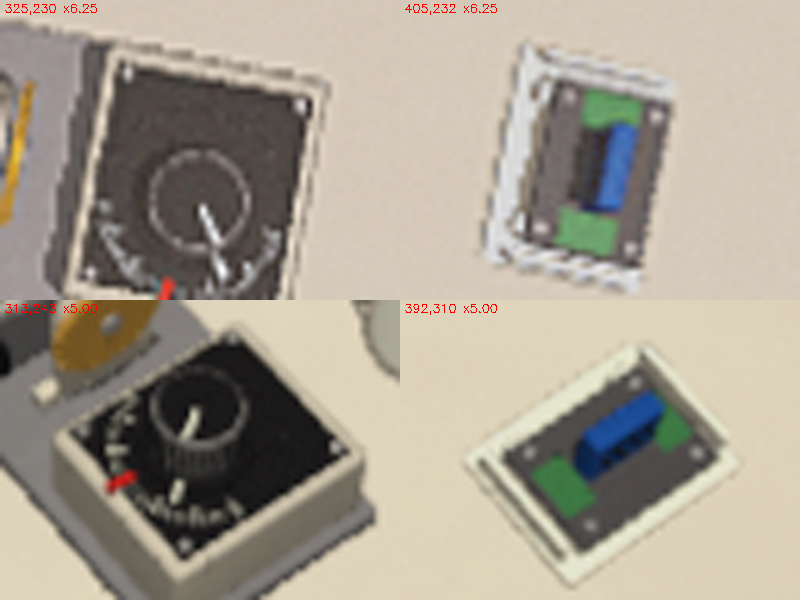

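The crop confirms the slide: a blue rib on a dark plate with green glass, in the larger rest. The knob top circle is centred at top (357,261.7) and side (353,264). The pointer tip is at top (361,274) and side (348.2,283). The red inner end is at top (351.7,275) and side (339.4,278.2).

```bash
python3 - <<'E'
from h import *
t,s=load('top'),load('side')
for n,c,k,p,rd in(('top',t,(357,261.7),(361,274.2),(351.7,274.6)),('side',s,(353,264),(348.2,283),(339.4,278.2))):
    k=at_z(c,[k],.104)[0];p=at_z(c,[p],.073)[0];m=at_z(c,[rd],.073)[0]
    a=lambda q:np.degrees(np.arctan2(*(q-k)[1::-1]))
    print(n,'knob',k.round(4),'ptr',p.round(4),np.hypot(*(p-k)[:2]).round(4),a(p).round(1),'red',m.round(4),np.hypot(*(m-k)[:2]).round(4),a(m).round(1))
    b={'top':(270,220,385,292),'side':(270,190,395,320)}[n]
    uv,P,C=cloud(c,*b);v=(P[:,2]>.0125)&(P[:,2]<.0195)&(np.hypot(P[:,0]-.525,P[:,1]+.02)<.17)
    print(' base',v.sum(),cv2.minAreaRect((P[v,:2]*1000).astype(np.float32)))
    # housing top plane z~.07
    v=(abs(P[:,2]-.07)<.004)&(np.hypot(P[:,0]-.502,P[:,1]+.097)<.09);print(' housing',v.sum(),np.median(P[v,2]),cv2.minAreaRect((P[v,:2]*1000).astype(np.float32)))
    # knob top
    v=(abs(P[:,2]-.104)<.004)&(np.hypot(P[:,0]-.502,P[:,1]+.097)<.035);print(' knobtop',v.sum(),np.median(P[v,2]),cv2.minEnclosingCircle((P[v,:2]*1000).astype(np.float32)))
    # stage plane
    th=np.radians(-10.7);R=np.array([[np.cos(th),-np.sin(th)],[np.sin(th),np.cos(th)]])
    L=(P[:,:2]-[.525,-.0202])@R
    v=(abs(L[:,0])<.04)&(abs(L[:,1]-.065)<.027)&(P[:,2]>.05)&(P[:,2]<.13)
    A=np.c_[L[v],np.ones(v.sum())];f=np.linalg.lstsq(A,P[v,2],rcond=None)[0];print(' stage',v.sum(),f,np.degrees(np.arctan(f[0])),'z@axis',f@[0,.065,1],'res',np.std(A@f-P[v,2]))
    b={'top':(405,230,470,290),'side':(395,310,470,370)}[n]
    uv,P,C=cloud(c,*b);m=(C[:,2]>C[:,0]+50)&(C[:,2]>C[:,1]+40)&(P[:,2]>.05)&(P[:,2]<.065);print(' rib',m.sum(),np.median(P[m,2]),cv2.minAreaRect((P[m,:2]*1000).astype(np.float32)))
    v=(P[:,2]>.013)&(P[:,2]<.03)&(np.hypot(P[:,0]-.513,P[:,1]+.335)<.07);print(' restall',v.sum(),cv2.minAreaRect((P[v,:2]*1000).astype(np.float32)))
E
```

```text
top knob [ 0.5014 -0.0994  0.104 ] ptr [ 0.4694 -0.1126  0.073 ] 0.0346 -157.6 red [ 0.4683 -0.0871  0.073 ] 0.0353 159.6
 base 911 ((524.986572265625, -20.2947998046875), (269.8703308105469, 129.96995544433594), 79.35749053955078)
 housing 923 0.069479624900326 ((509.9889221191406, -99.02777862548828), (97.93458557128906, 113.74088287353516), 78.6398696899414)
 knobtop 189 0.10463264148667761 ((502.2947082519531, -97.43126678466797), 21.752260208129883)
 stage 570 [-0.16189928  0.00640659  0.08895957] -9.19634983914164 z@axis 0.08937599333377236 res 0.0023638950415060434
 rib 47 0.05558248159973633 ((514.3770751953125, -332.70037841796875), (10.473625183105469, 37.17675018310547), 75.59967803955078)
 restall 530 ((517.9315185546875, -332.3980712890625), (59.76810836791992, 101.03833770751953), 76.73147583007812)
side knob [ 0.5006 -0.101   0.104 ] ptr [ 0.4699 -0.1149  0.073 ] 0.0336 -155.7 red [ 0.4658 -0.0913  0.073 ] 0.0362 164.3
 base 1061 ((563.4573974609375, -30.551605224609375), (272.00531005859375, 216.42835998535156), 79.16692352294922)
 housing 1080 0.06968128206910673 ((509.01806640625, -84.70348358154297), (132.42918395996094, 113.59442901611328), 79.90388488769531)
 knobtop 236 0.10472425967799437 ((499.51043701171875, -99.11485290527344), 23.178884506225586)
 stage 521 [-0.16254869 -0.00028762  0.08940282] -9.232604403596927 z@axis 0.08938412812947327 res 0.002000521257739921
 rib 94 0.05510307359158584 ((511.26837158203125, -336.2630920410156), (13.091156959533691, 39.67596435546875), 78.96913146972656)
 restall 866 ((514.1537475585938, -334.8056945800781), (63.082908630371094, 102.68877410888672), 76.32186889648438)
```

The rows are not in the units I measure in: turns go in shares of 360 degrees. I convert before sending: 64.4 degrees / 360 = 0.1789.

```bash
echo '[0, 0, -0.04, 0, 0, 0, 0.03, 0.02, -0.07, 0, 0, 0.0194, 0.292, 0.23, -0.134, 0, 0, 0.1789, 0.292, 0.23, -0.134, 0, 0, 0.1789, 0.292, 0.23, -0.134, 0, 0, 0.1789, 0.292, 0.23, -0.134, 0, 0, 0.1789, 0.292, 0.23, -0.134, 0, 0, 0.1789, 0.292, 0.23, -0.134, 0, 0, 0.1789, 0.292, 0.23, -0.134, 0, 0, 0.1789, 0.292, 0.23, -0.134, 0, 0, 0.1789, 0.292, 0.23, -0.134, 0, 0, 0.1789, 0.292, 0.23, -0.134, 0, 0, 0.1789]' > mv.in && python3 -m pendant mv.in 0.088 40
```

```text
time_s: 1.1
tcp_pos: [0.4024, 0.3477, 0.3617]
eef_rot: [-179.9, 0.1, -80.2]
contact_force: [0.1, 1.2, 1.3]
gripper_width: 0.0873
gripper_force: 0.0
```

```bash
echo '[0.459, -0.022, 0.14, 0, 0, 0, 0.459, -0.022, 0.14, 0, 0, 0, 0.459, -0.022, 0.14, 0, 0, 0, 0.459, -0.022, 0.14, 0, 0, 0, 0.459, -0.022, 0.14, 0, 0, 0, 0.459, -0.022, 0.14, 0, 0, 0, 0.459, -0.022, 0.14, 0, 0, 0, 0.459, -0.022, 0.14, 0, 0, 0, 0.459, -0.022, 0.14, 0, 0, 0, 0.459, -0.022, 0.14, 0, 0, 0, 0.459, -0.022, 0.14, 0, 0, 0, 0.459, -0.022, 0.14, 0, 0, 0]' > mv.in && python3 -m pendant mv.in; echo '[0, 0, 0, 0, 0, 0, 0, 0, 0, 0, 0, 0]' > mv.in && python3 -m pendant mv.in
```

```text
time_s: 2.1
tcp_pos: [0.5018, -0.1005, 0.2185]
eef_rot: [179.8, 0.0, -80.0]
contact_force: [0.5, 0.5, 0.5]
gripper_width: 0.0876
gripper_force: 0.0
time_s: 2.27
tcp_pos: [0.5019, -0.0986, 0.2193]
eef_rot: [179.9, 0.0, -80.1]
contact_force: [0.5, 0.4, -0.1]
gripper_width: 0.0878
gripper_force: 0.0
```

Over the knob. Now I descend to z ≈ 0.080 and close.

```bash
echo '[0, 0, 0.04, 0, 0, 0, 0, 0, 0.08, 0, 0, 0, 0, 0, 0.11, 0, 0, 0, 0, 0, 0.13, 0, 0, 0, 0, 0, 0.139, 0, 0, 0, 0, 0, 0.139, 0, 0, 0, 0, 0, 0.139, 0, 0, 0]' > mv.in && python3 -m pendant mv.in; echo '[0, 0, 0, 0, 0, 0, 0, 0, 0, 0, 0, 0, 0, 0, 0, 0, 0, 0, 0, 0, 0, 0, 0, 0, 0, 0, 0, 0, 0, 0, 0, 0, 0, 0, 0, 0]' > mv.in && python3 -m pendant mv.in 0.03 40
```

```text
time_s: 2.85
tcp_pos: [0.503, -0.0971, 0.0823]
eef_rot: [-180.0, -0.0, -79.9]
contact_force: [1.1, -0.4, -0.4]
gripper_width: 0.0877
gripper_force: 0.0
time_s: 3.35
tcp_pos: [0.5025, -0.098, 0.0819]
eef_rot: [-180.0, 0.0, -80.0]
contact_force: [-0.1, -0.6, 0.4]
gripper_width: 0.0535
gripper_force: 0.0
```

To row units: 34 degrees / 360 = 0.0944.

```bash
echo '[0, 0, 0, 0, 0, 0, 0, 0, 0, 0, 0, 0, 0, 0, 0, 0, 0, 0, 0, 0, 0, 0, 0, 0, 0, 0, 0, 0, 0, 0]' > mv.in && python3 -m pendant mv.in; echo '[0, 0, 0, 0, 0, 0, 0, 0, 0, 0, 0, 0, 0, 0, 0, 0, 0, 0.0194, 0, 0, 0, 0, 0, 0.0389, 0, 0, 0, 0, 0, 0.0556, 0, 0, 0, 0, 0, 0.0694, 0, 0, 0, 0, 0, 0.0833, 0, 0, 0, 0, 0, 0.0944, 0, 0, 0, 0, 0, 0.0944, 0, 0, 0, 0, 0, 0.0944]' > mv.in && python3 -m pendant mv.in
```

```text
time_s: 3.77
tcp_pos: [0.5011, -0.0982, 0.0815]
eef_rot: [179.9, 0.0, -80.0]
contact_force: [-4.8, 0.4, 4.9]
gripper_width: 0.0434
gripper_force: 40.0
time_s: 4.6
tcp_pos: [0.5011, -0.0982, 0.0815]
eef_rot: [179.9, -0.1, -114.0]
contact_force: [-5.2, 0.2, 5.7]
gripper_width: 0.0433
gripper_force: 40.0
```

```bash
python3 - <<'E'
from plant import r
from h import *
for n in("side","top"): pickle.dump(r.capture(n),open(n+'1.pkl','wb'))
cv2.imwrite('pics/k1.png',np.hstack([crop(load('side1'),323,253,40,40,400,400),crop(load('top1'),337,245,40,40,400,400)]))
E
```

```text
(no output)
```

View pics/k1.png

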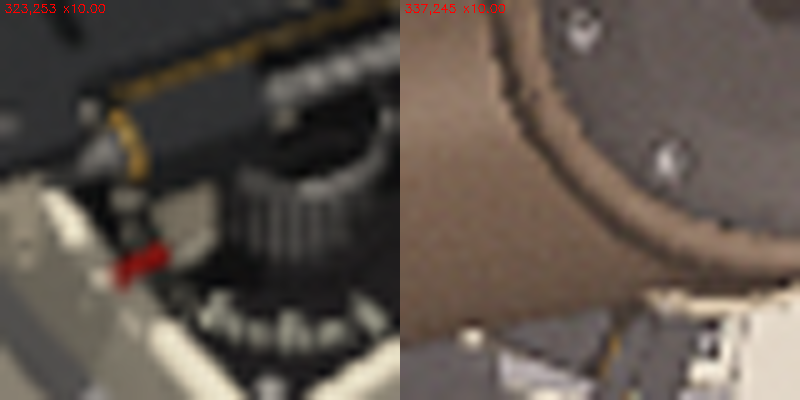

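```bash
python3 - <<'E'
from h import *
s=load('side1')
for k in((.5006,-.101),(.5012,-.0985)):
  for a in(-156.6,169.4,164,160):
    q=[[k[0]+r*np.cos(np.radians(a)),k[1]+r*np.sin(np.radians(a)),.073] for r in(.028,.034,.048)]
    print(k,a,((proj(s,q)-[323,253])*10).round().tolist())
E
```

```text
(0.5006, -0.101) -156.6 [[257.0, 280.0], [249.0, 300.0], [230.0, 350.0]]
(0.5006, -0.101) 169.4 [[200.0, 244.0], [179.0, 257.0], [131.0, 287.0]]
(0.5006, -0.101) 164 [[193.0, 236.0], [171.0, 247.0], [120.0, 274.0]]
(0.5006, -0.101) 160 [[189.0, 230.0], [166.0, 240.0], [113.0, 263.0]]
(0.5012, -0.0985) -156.6 [[251.0, 272.0], [243.0, 293.0], [224.0, 341.0]]
(0.5012, -0.0985) 169.4 [[194.0, 236.0], [173.0, 249.0], [125.0, 279.0]]
(0.5012, -0.0985) 164 [[187.0, 228.0], [165.0, 239.0], [114.0, 266.0]]
(0.5012, -0.0985) 160 [[183.0, 222.0], [160.0, 232.0], [107.0, 255.0]]
```

The side crop shows the pointer tip at about (178,262) in the crop, just short of the red flag's inner end at (168,249). About 6.5° remains.

To row units: 6.5 degrees / 360 = 0.0181.

```bash
echo '[0, 0, 0, 0, 0, 0.0111, 0, 0, 0, 0, 0, 0.0181, 0, 0, 0, 0, 0, 0.0181, 0, 0, 0, 0, 0, 0.0181, 0, 0, 0, 0, 0, 0.0181]' > mv.in && python3 -m pendant mv.in; echo '[0, 0, 0, 0, 0, 0, 0, 0, 0, 0, 0, 0, 0, 0, 0, 0, 0, 0, 0, 0, 0, 0, 0, 0, 0, 0, 0, 0, 0, 0, 0, 0, 0, 0, 0, 0, 0, 0, -0.03, 0, 0, 0, 0, 0, -0.07, 0, 0, 0, 0, 0, -0.11, 0, 0, 0, 0, 0, -0.14, 0, 0, 0]' > mv.in && python3 -m pendant mv.in 0.088;  echo '[0.04, 0, 0, 0, 0, 0, 0.08, 0, 0, 0, 0, 0, 0.12, 0, 0, 0, 0, 0, 0.16, 0, 0, 0, 0, 0, 0.2, 0, 0, 0, 0, 0, 0.2, 0, 0, 0, 0, 0]' > mv.in && python3 -m pendant mv.in
python3 - <<'E'
from plant import r
from h import *
for n in("side","top"): pickle.dump(r.capture(n),open(n+'2.pkl','wb'))
cv2.imwrite('pics/k2.png',np.hstack([crop(load('side2'),323,250,40,40,400,400),crop(load('top2'),337,245,40,40,400,400)]))
E
```

```text
time_s: 5.12
tcp_pos: [0.5011, -0.0982, 0.0815]
eef_rot: [179.9, -0.1, -120.5]
contact_force: [-3.8, 0.2, 5.1]
gripper_width: 0.0431
gripper_force: 40.0
time_s: 5.95
tcp_pos: [0.5029, -0.0981, 0.2249]
eef_rot: [-179.9, 0.1, -120.4]
contact_force: [1.7, -0.4, -0.2]
gripper_width: 0.0876
gripper_force: 0.0
time_s: 6.45
tcp_pos: [0.3976, -0.2741, 0.2216]
eef_rot: [180.0, -0.0, -120.7]
contact_force: [-0.1, 0.5, -0.2]
gripper_width: 0.0873
gripper_force: 0.0
```

View pics/k2.png

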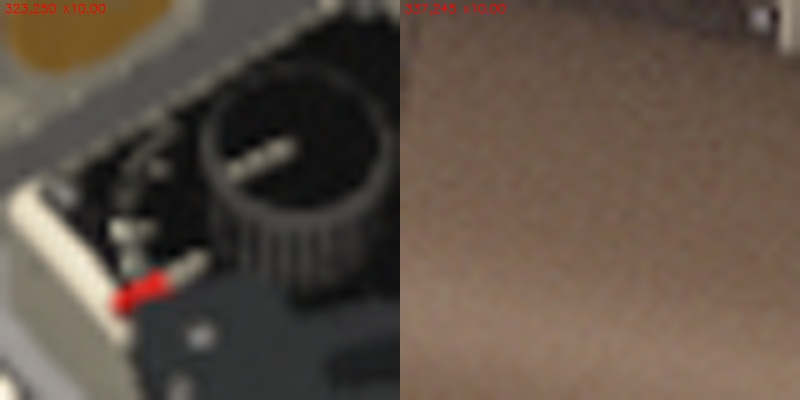

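The side crop shows the pointer (205,257)→(170,279) running straight into the flag's inner end (168,282), so the knob is set. Next I measure the tilted stage.

```bash
python3 - <<'E'
from h import *
th=np.radians(-10.7);R=np.array([[np.cos(th),-np.sin(th)],[np.sin(th),np.cos(th)]])
for n,c0 in(('side0','side'),('side2','side2'),('top0','top'),('top2','top2')):
    c=load(c0);b=(270,190,395,320) if 's'==n[0] else (270,220,345,292)
    uv,P,C=cloud(c,*b);L=(P[:,:2]-[.525,-.0202])@R
    v=(abs(L[:,0])<.042)&(abs(L[:,1]-.065)<.026)&(P[:,2]>.05)&(P[:,2]<.13)
    for _ in range(4):
        A=np.c_[L[v],np.ones(v.sum())];f=np.linalg.lstsq(A,P[v,2],rcond=None)[0]
        res=np.c_[L,np.ones(len(L))]@f-P[:,2];v=(abs(L[:,0])<.042)&(abs(L[:,1]-.065)<.026)&(abs(res)<.0035)
    am=(C[:,0]-C[:,2]>60)&(C[:,0]>110)&(abs(L[:,0])<.03)&(abs(L[:,1]-.065)<.03)&(C[:,1]-C[:,2]>15)
    print(n,v.sum(),'tilt',np.degrees(np.arctan(f[:2])).round(2),'z0',(f@[0,.065,1]).round(4),'res',res[v].std().round(4),'amber',am.sum(),L[am].mean(0).round(4),P[am].mean(0).round(4),L[am].min(0).round(3),L[am].max(0).round(3),uv[am].mean(0).round(1))
E
```

```text
side0 487 tilt [-9.29  0.07] z0 0.0893 res 0.0016 amber 89 [-0.0004  0.0621] [0.5362 0.0409 0.0899] [-0.018  0.051] [0.017 0.075] [318.9 225.6]
side2 463 tilt [-17.46  -0.9 ] z0 0.0895 res 0.0016 amber 81 [0.002  0.0619] [0.5384 0.0402 0.0893] [-0.016  0.05 ] [0.02  0.074] [319.7 225.4]
top0 501 tilt [-9.18  0.21] z0 0.0894 res 0.0017 amber 102 [0.0013 0.0646] [0.5382 0.043  0.0896] [-0.017  0.054] [0.019 0.075] [304.  248.5]
top2 493 tilt [-16.9   -0.32] z0 0.0902 res 0.0017 amber 102 [0.0038 0.0647] [0.5408 0.0427 0.0891] [-0.014  0.054] [0.022 0.076] [304.1 247.6]
```

To row units: 72.8 degrees / 360 = 0.2022.

```bash
echo '[-0.003, -0.129, 0, 0, 0, 0.2022, -0.003, -0.129, 0.07, 0, 0, 0.2022, -0.003, -0.129, 0.07, 0, 0, 0.2022, -0.003, -0.129, 0.07, 0, 0, 0.2022, -0.003, -0.129, 0.07, 0, 0, 0.2022, -0.003, -0.129, 0.07, 0, 0, 0.2022, -0.003, -0.129, 0.07, 0, 0, 0.2022, -0.003, -0.129, 0.07, 0, 0, 0.2022, -0.003, -0.129, 0.07, 0, 0, 0.2022, -0.003, -0.129, 0.07, 0, 0, 0.2022, -0.003, -0.129, 0.07, 0, 0, 0.2022, -0.003, -0.129, 0.07, 0, 0, 0.2022]' > mv.in && python3 -m pendant mv.in; echo '[0, 0, 0, 0, 0, 0, 0, 0, 0, 0, 0, 0, 0, 0, 0, 0, 0, 0]' > mv.in && python3 -m pendant mv.in
```

```text
time_s: 7.55
tcp_pos: [0.5144, -0.3321, 0.1514]
eef_rot: [180.0, -0.0, 166.9]
contact_force: [-0.0, -0.0, 0.3]
gripper_width: 0.0878
gripper_force: 0.0
time_s: 7.8
tcp_pos: [0.5138, -0.3329, 0.1516]
eef_rot: [180.0, 0.0, 166.9]
contact_force: [-0.0, -0.0, -0.1]
gripper_width: 0.0877
gripper_force: 0.0
```

```bash
echo '[0.0006, -0.0018, 0.03, 0, 0, 0, 0.0006, -0.0018, 0.07, 0, 0, 0, 0.0006, -0.0018, 0.1, 0, 0, 0, 0.0006, -0.0018, 0.118, 0, 0, 0, 0.0006, -0.0018, 0.124, 0, 0, 0, 0.0006, -0.0018, 0.124, 0, 0, 0, 0.0006, -0.0018, 0.124, 0, 0, 0]' > mv.in && python3 -m pendant mv.in; echo '[0, 0, 0, 0, 0, 0, 0, 0, 0, 0, 0, 0, 0, 0, 0, 0, 0, 0, 0, 0, 0, 0, 0, 0, 0, 0, 0, 0, 0, 0, 0, 0, 0, 0, 0, 0, 0, 0, 0, 0, 0, 0, 0, 0, 0, 0, 0, 0, 0, 0, 0, 0, 0, 0, 0, 0, 0, 0, 0, 0, 0, 0, 0, 0, 0, 0, 0, 0, 0, 0, 0, 0]' > mv.in && python3 -m pendant mv.in 0.004 40; echo '[0, 0, 0, 0, 0, 0, 0, 0, 0, 0, 0, 0, 0, 0, 0, 0, 0, 0]' > mv.in && python3 -m pendant mv.in
```

```text
time_s: 8.38
tcp_pos: [0.5133, -0.3351, 0.0284]
eef_rot: [-180.0, 0.0, 166.8]
contact_force: [0.1, 1.1, 0.0]
gripper_width: 0.0879
gripper_force: 0.0
time_s: 9.38
tcp_pos: [0.5126, -0.3347, 0.0275]
eef_rot: [180.0, -0.0, 166.7]
contact_force: [1.0, -0.9, 0.3]
gripper_width: 0.0132
gripper_force: 0.0
time_s: 9.63
tcp_pos: [0.5126, -0.3347, 0.0275]
eef_rot: [180.0, -0.0, 166.7]
contact_force: [0.3, 0.9, -0.1]
gripper_width: 0.0114
gripper_force: 40.0
```

```bash
echo '[0, 0, -0.02, 0, 0, 0, 0, 0, -0.05, 0, 0, 0, 0, 0, -0.09, 0, 0, 0, 0, 0, -0.13, 0, 0, 0, 0, 0, -0.17, 0, 0, 0, 0, 0, -0.2, 0, 0, 0, 0, 0, -0.2, 0, 0, 0, 0, 0, -0.2, 0, 0, 0, 0, 0, -0.2, 0, 0, 0]' > mv.in && python3 -m pendant mv.in; python3 - <<'E'
from plant import r
from h import *
for n in("side","top"): pickle.dump(r.capture(n),open(n+'3.pkl','wb'))
st=r.get_state();print(st['tcp_pos'],st['eef_rot'])
s=load('side3');u=proj(s,[st['tcp_pos']])[0].astype(int);print(u)
cv2.imwrite('pics/s3.png',crop(s,u[0]-40,u[1]-30,80,60,800,600))
E
```

```text
time_s: 10.38
tcp_pos: [0.5121, -0.3343, 0.2269]
eef_rot: [180.0, -0.0, 166.7]
contact_force: [-0.4, 1.0, -1.8]
gripper_width: 0.012
gripper_force: 40.0
[ 0.51177216 -0.33431292  0.22583891] [ 1.79968439e+02 -1.62021845e-01  1.66716309e+02]
[449 293]
```

View pics/s3.png

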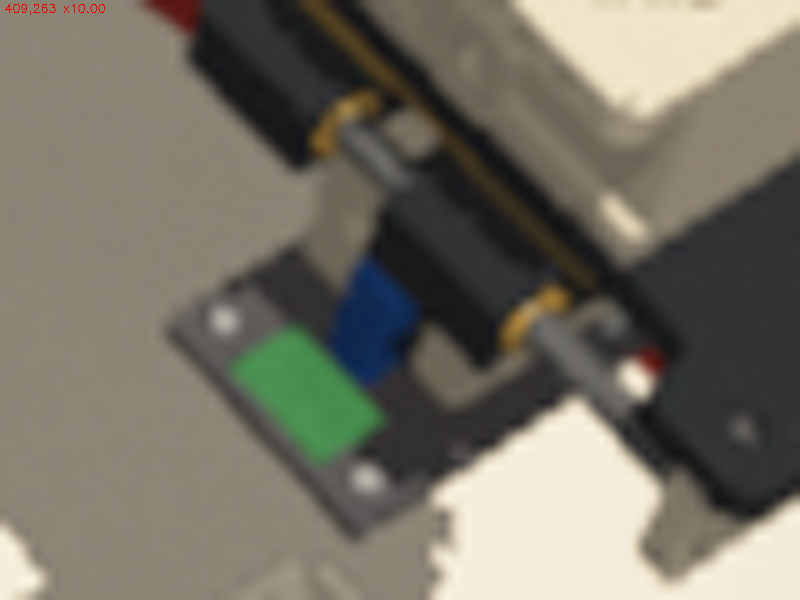

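```bash
python3 - <<'E'
from h import *
s=load('side3');p=at_z(s,[(409+16.7,263+32.7),(409+35.9,263+53.2)],.2203)[:,:2]
e=p[1]-p[0];print(p,np.linalg.norm(e),'edge dir',np.degrees(np.arctan2(e[1],e[0])))
m=p.mean(0)+[.0013,.0009]-np.array([.5118,-.3343]);a=np.radians(166.7)
print('mid rel tcp in tool x,y',m@[np.cos(a),np.sin(a)],m@[np.sin(a),-np.cos(a)])
uv,P,C=cloud(s,409,263,489,323)
g=(C[:,1]>C[:,0]+40)&(C[:,1]>C[:,2]+40)&(P[:,2]>.15);q=P[g];print(g.sum(),np.median(q[:,2]));f=np.linalg.lstsq(np.c_[q[:,:2],np.ones(len(q))],q[:,2],rcond=None)[0];print(np.degrees(f[:2]))
d=(C.max(1)<110)&(P[:,2]>.212)&(P[:,2]<.228);D=np.r_[q,P[d]];D=D[np.hypot(D[:,0]-.512,D[:,1]+.334)<.05]
f=np.linalg.lstsq(np.c_[D[:,:2],np.ones(len(D))],D[:,2],rcond=None)[0];print(len(D),f[2]+f[:2]@[.5118,-.3343],'grad along tool x deg',np.degrees(f[:2]@[np.cos(a),np.sin(a)]),np.degrees(f[:2]@[np.sin(a),-np.cos(a)]))
E
```

```text
[[ 0.47937401 -0.30185999]
 [ 0.46798287 -0.3553556 ]] 0.0546949559419241 edge dir -102.02079686354095
mid rel tcp in tool x,y 0.037350501524711706 -0.002055396473428549
95 0.2222086492235027
[-3.0703082   0.55518022]
474 0.22185191163052376 grad along tool x deg -0.4037348827464684 1.0991612305166756
```

```bash
cat > tgt.py <<'E'
import numpy as np,sys
from scipy.spatial.transform import Rotation as Ro
from plant import r
def target(h,th=17.3,yaw=-10.7,W=(.5399,.0419,.0884),ox=.0015,gd=.0115):
    c,s=np.cos(np.radians(yaw)),np.sin(np.radians(yaw));ux=np.array([c,s,0]);uy=np.array([-s,c,0]);t=np.radians(th)
    n=np.sin(t)*ux+np.cos(t)*np.array([0,0,1]);x=np.cross(uy,-n)
    return np.array(W)+(gd+h)*n+ox*x,Ro.from_matrix(np.c_[x,uy,-n])
def step(h,**k):
    s=r.get_state();R=Ro.from_euler('xyz',s['eef_rot'],degrees=True);p,Rt=target(h,**k)
    d=R.inv().apply(p-s['tcp_pos']);w=(R.inv()*Rt).as_rotvec(degrees=True)
    print('h',h,'d',d.round(4),'rot',w.round(2),'tgt',p.round(4),'force',np.round(s['contact_force'],2),'f_along_z',R.inv().apply(s['contact_force']).round(2))
if __name__=='__main__': step(float(sys.argv[1]))
E
python3 tgt.py 0.06; python3 tgt.py 0.04
```

```text
h 0.06 d [0.0391 0.3735 0.069 ] rot [ 0.42 17.14 -2.56] tgt [0.5594 0.0382 0.1571] force [ 0.15  0.51 -0.73] f_along_z [-0.03  0.53  0.73]
h 0.04 d [0.045  0.3732 0.0882] rot [ 0.42 17.14 -2.56] tgt [0.5535 0.0393 0.138 ] force [ 0.15  0.51 -0.73] f_along_z [-0.03  0.53  0.73]
```

To row units: 17.1 degrees / 360 = 0.0475.

```bash
echo '[0, 0.03, 0, 0, 0, 0, 0, 0.07, 0, 0, 0, 0, 0, 0.11, 0, 0.0003, 0.0111, -0.0028, 0.01, 0.15, 0, 0.0006, 0.0222, -0.0056, 0.02, 0.19, 0, 0.0011, 0.0333, -0.0069, 0.03, 0.23, 0.01, 0.0012, 0.0475, -0.0071, 0.039, 0.27, 0.02, 0.0012, 0.0475, -0.0071, 0.039, 0.31, 0.03, 0.0012, 0.0475, -0.0071, 0.039, 0.34, 0.04, 0.0012, 0.0475, -0.0071, 0.039, 0.365, 0.055, 0.0012, 0.0475, -0.0071, 0.039, 0.3735, 0.069, 0.0012, 0.0475, -0.0071, 0.039, 0.3735, 0.069, 0.0012, 0.0475, -0.0071]' > mv.in && python3 -m pendant mv.in; echo '[0, 0, 0, 0, 0, 0, 0, 0, 0, 0, 0, 0, 0, 0, 0, 0, 0, 0, 0, 0, 0, 0, 0, 0]' > mv.in && python3 -m pendant mv.in; python3 tgt.py 0.01;python3 - <<'E'
from plant import r
from h import *
for n in("side","top"): pickle.dump(r.capture(n),open(n+'4.pkl','wb'))
s=load('side4');t=load('top4')
cv2.imwrite('pics/s4.png',np.hstack([crop(s,285,185,60,80,400,533),crop(t,275,215,60,80,400,533)]))
E
```

```text
time_s: 11.48
tcp_pos: [0.5587, 0.0399, 0.1541]
eef_rot: [-179.8, -17.5, 169.4]
contact_force: [-1.0, -0.4, -1.7]
gripper_width: 0.0117
gripper_force: 40.0
time_s: 11.82
tcp_pos: [0.5607, 0.0368, 0.1593]
eef_rot: [-180.0, -17.0, 169.2]
contact_force: [0.6, 0.6, -1.1]
gripper_width: 0.012
gripper_force: 40.0
h 0.01 d [0.001  0.0011 0.0525] rot [-0.    0.26 -0.06] tgt [0.5448 0.041  0.1094] force [ 0.61  0.63 -1.13] f_along_z [-0.79  0.73  0.94]
```

View pics/s4.png

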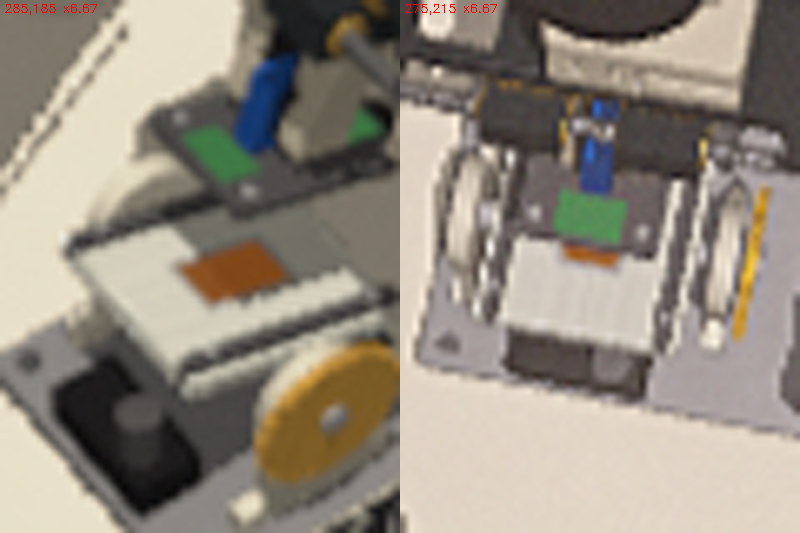

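The picture shows the slide above the stage, parallel, and centred between the rails in the top view: slide edges at crop x≈515–655, rails ≈505–665. Descending to about 8 mm above the face.

To row units: 0.26 degrees / 360 = 0.0007.

```bash
echo '[0.001, 0.001, 0.02, 0, 0.0007, 0, 0.001, 0.001, 0.04, 0, 0.0007, 0, 0.001, 0.001, 0.05, 0, 0.0007, 0, 0.001, 0.001, 0.053, 0, 0.0007, 0, 0.001, 0.001, 0.053, 0, 0.0007, 0, 0.001, 0.001, 0.053, 0, 0.0007, 0, 0.001, 0.001, 0.053, 0, 0.0007, 0]' > mv.in && python3 -m pendant mv.in; python3 tgt.py 0;python3 - <<'E'
from plant import r
from h import *
for n in("side","top"): pickle.dump(r.capture(n),open(n+'5.pkl','wb'))
s=load('side5');t=load('top5')
cv2.imwrite('pics/s5.png',np.hstack([crop(s,288,195,56,56,400,400),crop(t,280,225,50,50,400,400)]))
E
python3 tgt.py 0
```

```text
time_s: 12.5
tcp_pos: [0.5453, 0.0418, 0.1092]
eef_rot: [-180.0, -17.3, 169.3]
contact_force: [0.2, 1.1, 0.2]
gripper_width: 0.0116
gripper_force: 40.0
h 0.0 d [ 0.0004 -0.0009  0.01  ] rot [-0.01  0.04  0.02] tgt [0.5419 0.0415 0.0998] force [0.23 1.11 0.25] f_along_z [ 0.06  1.13 -0.24]
h 0.0 d [ 0.0002 -0.0009  0.0097] rot [-0.01  0.02  0.01] tgt [0.5419 0.0415 0.0998] force [ 0.62 -0.23 -0.82] f_along_z [-0.86 -0.11  0.59]
```

View pics/s5.png

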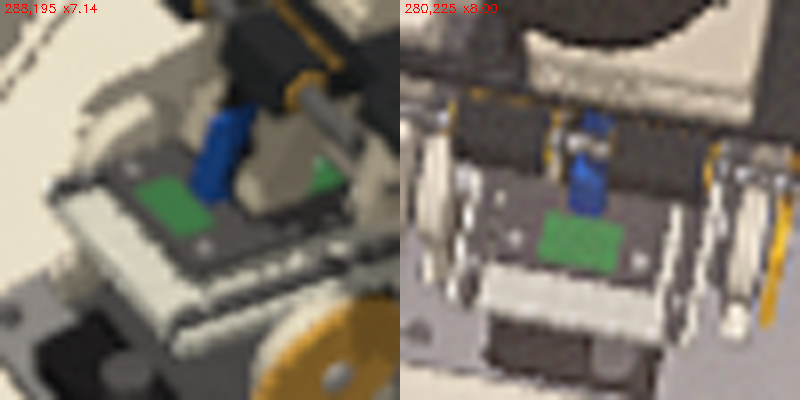

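Clear of the rails on both sides, with the gap at the near end as expected. Lowering slowly while watching the force.

```bash
echo '[0, -0.0005, 0.002, 0, 0, 0, 0, -0.0005, 0.004, 0, 0, 0, 0, -0.0005, 0.006, 0, 0, 0, 0, -0.0005, 0.006, 0, 0, 0, 0, -0.0005, 0.006, 0, 0, 0]' > mv.in && python3 -m pendant mv.in; python3 tgt.py 0; echo '[0, 0, 0.001, 0, 0, 0, 0, 0, 0.002, 0, 0, 0, 0, 0, 0.0025, 0, 0, 0, 0, 0, 0.0025, 0, 0, 0, 0, 0, 0.0025, 0, 0, 0]' > mv.in && python3 -m pendant mv.in; python3 tgt.py 0
```

```text
time_s: 13.02
tcp_pos: [0.5423, 0.0416, 0.1023]
eef_rot: [-180.0, -17.4, 169.3]
contact_force: [-0.0, 0.6, -0.5]
gripper_width: 0.0121
gripper_force: 40.0
h 0.0 d [-0.0003 -0.0001  0.0025] rot [-0.05 -0.09 -0.  ] tgt [0.5419 0.0415 0.0998] force [-0.01  0.56 -0.51] f_along_z [-0.04  0.55  0.52]
time_s: 13.43
tcp_pos: [0.5418, 0.0417, 0.1001]
eef_rot: [-180.0, -17.4, 169.3]
contact_force: [-0.0, 0.1, -1.2]
gripper_width: 0.0116
gripper_force: 40.0
h 0.0 d [-0.0002 -0.0002  0.0002] rot [-0.04 -0.06  0.  ] tgt [0.5419 0.0415 0.0998] force [-0.04  0.06 -1.17] f_along_z [-0.3   0.05  1.13]
```

```bash
for i in 1 2; do echo '[0, 0, 0.0003, 0, 0, 0, 0, 0, 0.0006, 0, 0, 0, 0, 0, 0.0006, 0, 0, 0]' > mv.in && python3 -m pendant mv.in >/dev/null; python3 tgt.py 0; done
```

```text
h 0.0 d [-0.0001 -0.0002 -0.    ] rot [-0.03 -0.04  0.01] tgt [0.5419 0.0415 0.0998] force [-0.47  0.15  0.98] f_along_z [ 0.76  0.06 -0.79]
h 0.0 d [-0.0001 -0.0002 -0.0001] rot [-0.03 -0.01  0.02] tgt [0.5419 0.0415 0.0998] force [-0.38 -0.38  5.95] f_along_z [ 2.06 -0.44 -5.59]
```

```bash
echo '[0, 0, 0.0003, 0, 0, 0, 0, 0, 0.0005, 0, 0, 0, 0, 0, 0.0005, 0, 0, 0, 0, 0, 0.0005, 0, 0, 0]' > mv.in && python3 -m pendant mv.in; python3 - <<'E'
from tgt import *
from h import *
for n in("side","top"): pickle.dump(r.capture(n),open(n+'6.pkl','wb'))
for _ in range(3):
    step(0);s=r.get_state();R=Ro.from_euler('xyz',s['eef_rot'],degrees=True);print('moment tool',R.inv().apply(s['moment']).round(3))
    r.capture('side')
s=load('side6');t=load('top6')
cv2.imwrite('pics/s6.png',np.hstack([crop(s,288,195,56,56,400,400),crop(t,280,225,50,50,400,400)]))
E
```

```text
time_s: 14.27
tcp_pos: [0.5418, 0.0417, 0.0998]
eef_rot: [-180.0, -17.3, 169.3]
contact_force: [-0.6, -0.3, 8.8]
gripper_width: 0.0116
gripper_force: 40.0
h 0 d [-0.0001 -0.0002 -0.0001] rot [-0.04  0.01  0.03] tgt [0.5419 0.0415 0.0998] force [-1.12 -0.02  9.29] f_along_z [ 3.81 -0.23 -8.54]
moment tool [-0.092  0.172 -0.011]
h 0 d [-0.0001 -0.0002 -0.0001] rot [-0.04  0.01  0.04] tgt [0.5419 0.0415 0.0998] force [0.02 0.65 9.19] f_along_z [ 2.83  0.64 -8.75]
moment tool [-0.058  0.19  -0.025]
h 0 d [-0.0001 -0.0002 -0.0001] rot [-0.04  0.01  0.04] tgt [0.5419 0.0415 0.0998] force [-1.28  0.08  9.66] f_along_z [ 4.09 -0.17 -8.84]
moment tool [-0.053  0.149  0.025]
```

View pics/s6.png

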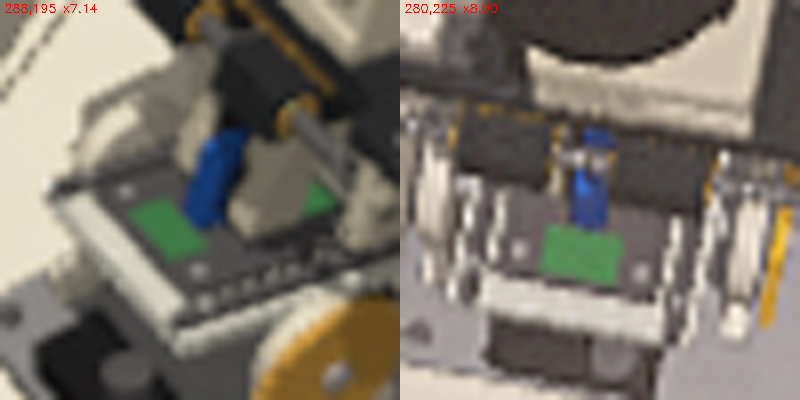

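The slide lies flush between the rails and is centred: the near gap is about 11.6 mm in the picture, and 11.7 mm is expected. The push is about 9.5 N, its centre well inside the plate, and the grip is 40 N. Handing in.

```bash
python3 -c "
from plant import r
print(r.close_job());s=r.get_state();print(s['contact_force'],s['gripper_force'])"
```

```text
the job is handed in; nothing more can be done
None
the job is handed in; nothing more can be done
```

The job is handed in (verdict not shown): the pointer was last seen at the red flag, and the gripped slide (40 N) lies flush and centred over the window between the rails, pressed with about 9.5 N, at about 14.5 s of the 53 s allowed.

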